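Present the tasting dish at a dessert counter

TASK

Push the open cash drawer, which juts out over the serving mat, fully home until it clicks in and stays shut. Then lift the tasting dish off its board by the hoop, turn it a quarter turn (either way round) from how it stood, and finish while still holding it level and still about 10 cm above the middle of the mat. The truffle must stay lying in the middle of the dish all the way, so carry it smoothly, and leave everything else on the counter where it is.

Things in the scene. Friction and masses are not known exactly. Their poses are not given: they have to be found in the camera images.
- till: Grey metal cash-drawer case, fixed to the counter, 260 deep (its x) x 280 wide (its y) x 90 mm high. Origin: centre of its underside. Its -x side is the open front, facing the robot; the tray slides along its x axis.
- drawer (a joint): How far the cash drawer is pulled out, in m: 0 is fully home against its stop, larger is further out along the case's -x. It slides with light drag (about 1.5 N plus a little damping); between 15 and 6 mm a sprung catch must be ridden over, which takes about 7 N in all, and past it (below about 5 mm) the catch itself pulls the tray home and holds it. Starts 70 to 130 mm out.
- drawer_front (a point): Point on the outer face of the drawer's flat grey front plate, at the middle of its width, 44 mm above the counter; it moves with the drawer. The face is plain, without a handle, 276 mm wide, from 8 to 78 mm above the counter; its outward direction is the case's -x. When the drawer is home the face is flush with the front of the case (130 mm from the case's origin). Push on it anywhere towards the case's +x.
- mat: Thin black rubber serving mat stuck to the counter in front of the cash drawer, 160 x 160 x 2 mm. Origin: centre of its underside.
- board: Square dark wooden board fixed to the counter, 160 x 160 x 12 mm, left or right of the mat. Origin: centre of its underside. The dish stands on its middle, at the start with the dish's axes within 3 degrees of the board's axes (x along x).
- dish: White round shallow ceramic tasting dish, 136 mm across the rim, 22 mm high, about 0.26 kg with its hoop. Origin: centre of its underside; z is up through the hoop. The inside is a very shallow cone (5 degrees) out to 46 mm from the centre, lowest in the middle 6 mm above the underside, then a steeper rim. A rigid steel hoop (rod 7 mm thick) spans it from rim to rim in the dish's y-z plane, 111 mm high overall, with a straight flat-sided wooden grip bar along the top.
- hoop_bar (a point): Centre of the hoop's wooden grip bar, 105 mm above the dish's underside on the dish's axis. The bar is 14 mm thick across (dish's x), 12 mm high, 66 mm long (along the dish's y). Grip it across its 14 mm from above.
- truffle_center (a point): Centre of the loose round chocolate truffle, a hard ball of 34 mm diameter and 22 g lying in the middle of the dish; its centre is 23 mm above the dish's underside.
- tray: White square tray, fixed, 170 x 170 x 6 mm, on the other side of the mat from the board; three jars stand on it. Origin: centre of its underside.
- jar1: Bystander: pudding jar with paper cap, 60 mm diameter, 80 mm high, loose, standing on the tray. Origin: centre of its underside.
- jar2: Bystander: pudding jar with paper cap, 60 mm diameter, 80 mm high, loose, standing on the tray. Origin: centre of its underside.
- jar3: Bystander: pudding jar with paper cap, 60 mm diameter, 80 mm high, loose, standing on the tray. Origin: centre of its underside.
- jar4: Bystander: pudding jar with paper cap, 60 mm diameter, 80 mm high, loose, standing on the counter beside the +y side of the cash-drawer case. Origin: centre of its underside.
- spoon_pot: Bystander: open metal pot 68 mm across and 90 mm high with wooden spoons sticking out to 147 mm, loose on the counter beside the -y side of the cash-drawer case. Origin: centre of its underside.
- spoon: Bystander: loose spoon lying on top of the cash-drawer case beside the card reader, under 25 mm high. Origin: near the middle of its underside.
- card_reader: Bystander: black card reader, 120 x 72 x 33 mm, lying loose on top of the cash-drawer case. Origin: centre of its underside.
Things that resemble listed ones, but are neither listed nor needed, are in the scene too. Of the things like the part that bears truffle_center, leave any that is pink, purple or red; of the rest the smaller one is meant.

How it is judged:
On the way, in this order (a step that is already met when the one before it is completed fails the run):
1. the cash drawer is home in its catch (value of joint drawer below 0.004 m), for 0.3 s.
2. the dish is lifted clear of its board in the gripper (height (world z) of dish above 0.05 m and contact force between the fingers and dish above 1 N), for 0.2 s.
At the end, for the whole second after the job is handed in: Drawer under 4 mm out. Dish held in the gripper, touching nothing else, still (under 20 mm/s), 60 to 160 mm above the counter, within 40 mm of the mat's centre, level within 0.1 rad, a quarter turn from the board within 0.2 rad; truffle in it within 15 mm of its centre (value of joint drawer below 0.004 m and contact force between the fingers and dish above 1 N and height (world z) of dish between 0.06 and 0.16 m and horizontal distance between dish and mat below 0.04 m and angle between dish's own z axis and vertical below 0.1 rad and angle between the x axis of dish and the y axis of board, either way round below 0.2 rad and horizontal distance between truffle_center and dish below 0.015 m and z of truffle_center in the frame of dish between 0.015 and 0.03 m and linear speed of dish below 0.02 m/s and contact force between dish and till below 0.1 N and contact force between dish and board below 0.1 N and contact force between dish and mat below 0.1 N and contact force between dish and tray below 0.1 N and contact force between dish and jar1 below 0.1 N and contact force between dish and jar2 below 0.1 N and contact force between dish and jar3 below 0.1 N and contact force between dish and jar4 below 0.1 N and contact force between dish and spoon_pot below 0.1 N and contact force between dish and spoon below 0.1 N and contact force between dish and card_reader below 0.1 N); the arm keeps its last pose, push and grip.
It fails at once if the truffle rolls out of the middle of the dish (over 25 mm off its centre) (distance between truffle_center and dish above 0.035 m).
It fails at once if the dish tips by more than 0.3 rad (angle between dish's own z axis and vertical above 0.3 rad).
It fails at once if a bystander is shifted by more than 30 mm or tipped (distance of any of jar1, jar2, jar3, jar4, spoon_pot, spoon, card_reader from where it was at the start of the episode above 0.03 m or angle between any of jar1, jar2, jar3, jar4, spoon_pot, card_reader's own z axis and vertical above 0.4 rad).
It also fails if it takes over 53 s, if anything falls off the work surface, if the arm or the gripper's body presses on something with over 40 N, if the wrist force passes 120 N, or if a joint passes its speed limit or range.

ROBOT

A 6-joint arm with a two-finger parallel gripper is mounted at the origin on the work surface. World frame = base frame: x ahead of the robot, y to its left, z up, the work surface at z = 0. Lengths are in m, angles in rad, forces in N, time in s.
With the tool pointing down it reaches from about 0.325 to 0.85 m from the base axis. Payload 15.5 kg.
Tool frame: the origin (TCP) lies midway between the tips of the shut fingers; the grasp point (between the pads) lies 19 mm behind it; y points along the fingers, z is the direction in which the jaws open and shut, and the axes are right-handed (so a half turn about y gives the same grasp; the last joint's range is limited). The gripper opens to 91 mm and grips with 3 to 60 N. Pads are 32 mm wide; open, the fingers measure 118 mm over their backs; the gripper's body (76 mm by 178 mm) begins 60 mm behind the grasp point.
Start: joints at [-1.204, 0.494, 1.345, -0, 1.302, -0.096], TCP at [0.278, -0.56, 0.214] pointing down, gripper open.
Joint ranges: [-2.91, 2.91], [-0.82, 2.16], [0.22, 2.67], [-1.22, 4.37], [0.12, 2.79], [-3.08, 3.08]. Speed limits (rad/s): [1.89, 1.89, 2.57, 3.01, 3.01, 3.01].

INTERFACE

Orientations are given as a unit quaternion [x, y, z, w].
In Python, from bench import ctrl, grab_frame, camera_model, workorder gives the robot as it stands.
- The arm moves only by the shell command python3 -m pendant 'ROWS' [FORCE]. ROWS is text: rows parted by semicolons, each of 7 numbers parted by spaces: the opening, from -1 (shut) to 1 (fully open), then the shift along the world's x, y, z in m, then the turn, a rotation vector about the world's x, y, z in degrees. A call has exactly 8 rows; each row is the pose to reach, as a shift and turn from the pose commanded when the call began; what a row does not reach only later rows make up. A row lasts 1/12 s, in which the tool goes at most 41.7 mm and 7.16 degrees, less where a joint would pass 70% of its speed; a pose out of reach is approached as far as the arm can. A call with a gripper value outside its range is refused whole. The fingers move at their own pace and stop on an object; FORCE is the grip in N (left out, the last holds). Time passes only in rows, so rows that repeat a pose let the fingers close, or fill a call up. It gives the time, the measured TCP pose, the force and the opening at its end, in the units of the state.
- ctrl.get_obs(): the state, without advancing time (a new reading comes with each control period).
- grab_frame(name): name is "side" or "top"; returns the picture (384x512x3 uint8, blue, green, red); there is no depth.
- camera_model(name): a dict with "mtx" (3x3 intrinsics, pixels), "eye" and "rotation" of the camera in the world. Camera axes: x right, y down, z forward; pixel columns grow to the right and rows downward; lengths in m; the calibration is good to about 2 mm. A picture is of the moment at which its call begins. camera_model takes no time and is no camera call.
- workorder.close_job(): hands the job in, once; it reports no verdict.
The state is a dict: "time_s": time; "q": joint angles; "joint_velocities": joint speeds; "joint_efforts": joint torques, N m; "position": TCP position; "eef_rot": TCP orientation; "ft_force": force on the tool from outside, world axes, zero at the start; "moment": the same for the moment, N m; "width": finger opening in m.
Only numpy, scipy, OpenCV 4.12 (cv2) and the standard library are available. Lean on these libraries where they do the work, as an engineer would, in place of code of your own. Each camera call takes 0.05 s, during which the arm holds its last target.

## Working session

There is one attempt and no reset: what is moved stays moved. The work goes in short steps, Python scripts to look and compute and a shell command to move; the robot and the scene stay as the last step left them, time stands still between calls to the robot, and variables do not carry over. Pictures are saved under pics/ and viewed, and the job is handed in when it is done.

```bash
ls; mkdir -p pics
python3 - <<'E'
from bench import ctrl, grab_frame, camera_model
import cv2
for n in("side","top"):
    im=grab_frame(n); cv2.imwrite(f"pics/{n}0.png",im)
    m=camera_model(n); print(n,m)
o=ctrl.get_obs(); print(o)
E
```

```text
pics
side {'mtx': array([[411.60558584,   0.        , 253.1878027 ],
       [  0.        , 411.60558584, 196.19621574],
       [  0.        ,   0.        ,   1.        ]]), 'eye': array([0.06017278, 0.9427407 , 0.97923869]), 'rotation': array([-0.22314197,  0.87944607, -0.40463644,  0.11424372])}
top {'mtx': array([[419.3469282 ,   0.        , 256.06108572],
       [  0.        , 419.3469282 , 181.77667203],
       [  0.        ,   0.        ,   1.        ]]), 'eye': array([0.27645994, 0.07593546, 1.45529291]), 'rotation': array([ 0.71443925, -0.69251931,  0.07644331, -0.0644204 ])}
{'time_s': 0.1, 'q': array([-1.20454055e+00,  4.94178240e-01,  1.34603216e+00,  3.25626719e-05,
        1.30250501e+00, -9.55011098e-02]), 'joint_velocities': array([-0.00103604, -0.00232501, -0.00138297, -0.00019075, -0.00013269,
       -0.00024904]), 'joint_efforts': array([ 4.29340769e-03, -8.80240774e+01, -3.82544625e+01,  7.10716727e-02,
        4.82302776e-02, -7.25793825e-06]), 'position': array([ 0.27834617, -0.55923313,  0.21337487]), 'eef_rot': array([-0.16184876,  0.68873965, -0.68795001,  0.16176361]), 'ft_force': array([ 0.35862047, -0.21677049,  0.87682153]), 'moment': array([-0.00286049,  0.0065255 , -0.01347549]), 'width': 0.09125144236210878}
```

View pics/side0.png

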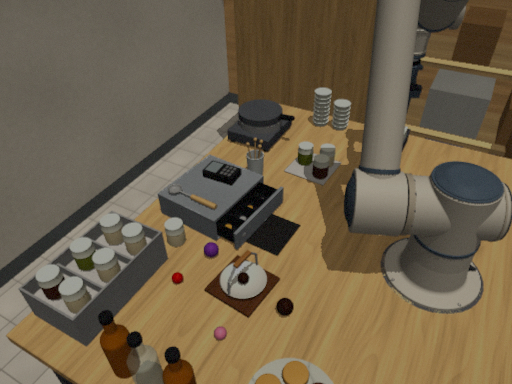

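View pics/top0.png

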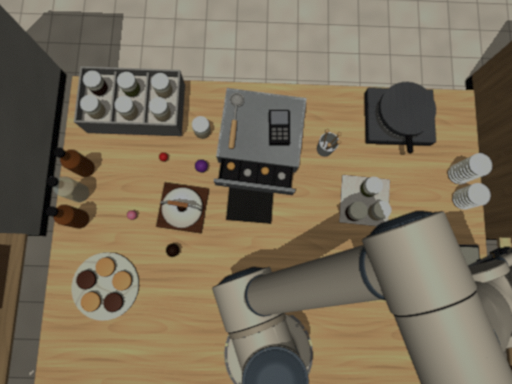

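Side view: the dish is on its board at (243,280) with the truffle at (243,278). The drawer front runs (180,205)-(280,205), and the tray is at (313,166). Top view: the dish is at (182,207), the drawer front around (255,187) and the mat at (250,205).

Things that could be taken for the truffle, in the top view:
- Dark ball in the dish, (183,209).
- Larger dark ball on the counter, (173,250).
- Red (163,156), purple (201,166) and pink (132,215) balls, which I leave alone.

The smaller dark ball, in the dish, is the one meant. I'll check it in close crops.

```bash
cat > h.py <<'E'
import numpy as np
from bench import camera_model
from scipy.spatial.transform import Rotation as R
def ray(n,u,v):
    m=camera_model(n); d=R.from_quat(m['rotation']).apply(np.linalg.inv(m['mtx'])@[u,v,1]); return m['eye'],d
def at(n,u,v,z):
    e,d=ray(n,u,v); return e+d*(z-e[2])/d[2]
def proj(n,p):
    m=camera_model(n); c=R.from_quat(m['rotation']).inv().apply(np.array(p)-m['eye']); q=m['mtx']@c; return q[:2]/q[2]
E
python3 - <<'E'
import cv2
from h import *
print(proj('top',[0,0,0]),proj('side',[0,0,0]))
a=cv2.imread('pics/top0.png'); 
cv2.imwrite('pics/t1.png',cv2.resize(a[170:265,120:280],None,fx=5,fy=5,interpolation=cv2.INTER_CUBIC))
cv2.imwrite('pics/t2.png',cv2.resize(a[80:225,180:340],None,fx=4,fy=4,interpolation=cv2.INTER_CUBIC))
b=cv2.imread('pics/side0.png')
cv2.imwrite('pics/s1.png',cv2.resize(b[150:330,150:330],None,fx=4,fy=4,interpolation=cv2.INTER_CUBIC)[:600])
cv2.imwrite('pics/s2.png',cv2.resize(b[235:325,190:310],None,fx=6,fy=6,interpolation=cv2.INTER_CUBIC))
E
```

```text
[267.89208419 353.30297302] [430.02716744 271.23253645]
```

View pics/t1.png

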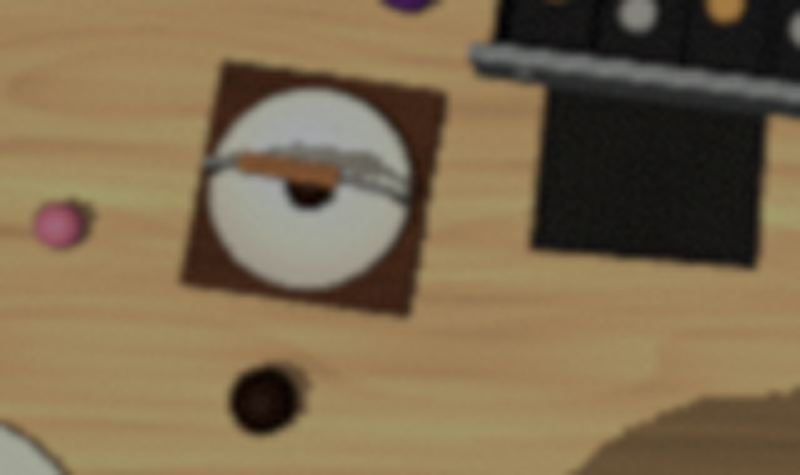

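View pics/t2.png

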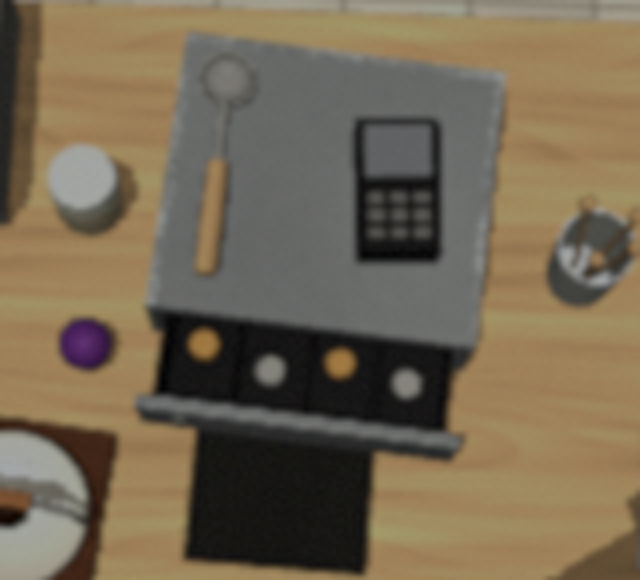

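View pics/s2.png

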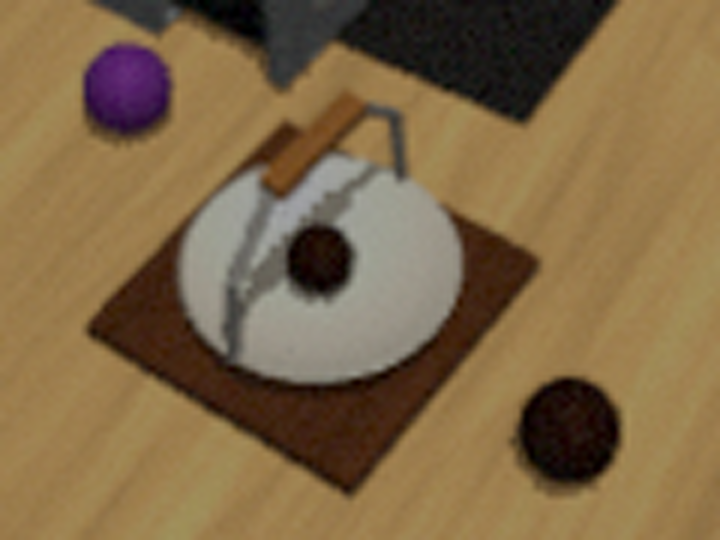

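View pics/s1.png

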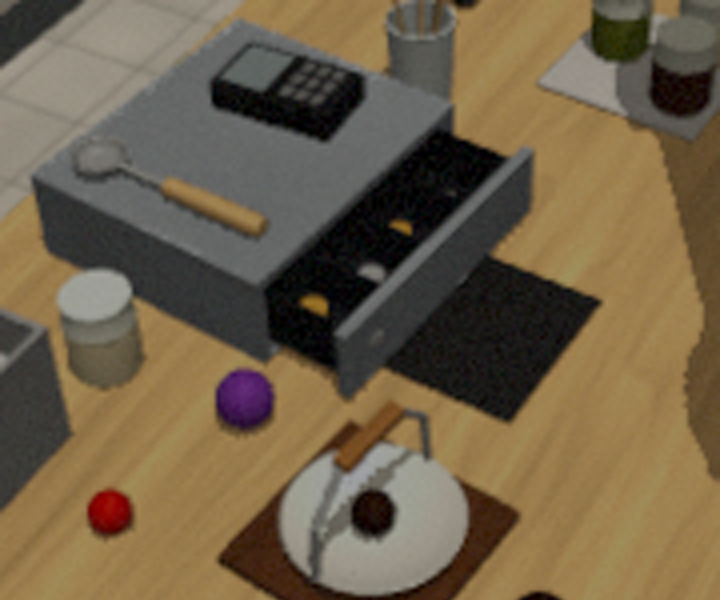

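The crops confirm it: the ball in the dish is dark brown and smaller than the dark one on the counter, and only this dish has a hoop. The bar runs (237,160)-(341,173) in t1. Next I'll turn the pixels into positions.

Run:
```python
from h import *
np.set_printoptions(precision=4,suppress=True)
def P(n,s,ox,oy,pts,z): return np.array([at(n,(u+.5)/s-.5+ox,(v+.5)/s-.5+oy,z) for u,v in pts])
T1=('top',5,120,170);T2=('top',4,180,80);S1=('side',4,150,150);S2=('side',6,190,235)
def ang(a,b): d=b-a; return np.degrees(np.arctan2(d[1],d[0])),np.linalg.norm(d)
def show(l,p): print(l,p[:,:2].tolist().__str__()[:0]); print(np.round(p[:,:2],4).tolist(),'mean',p.mean(0)[:2],[ang(p[i],p[(i+1)%len(p)]) for i in range(len(p))])
show('board top',P(*T1,[(222,62),(446,95),(410,315),(182,283)],.012))
show('board side',P(*S2,[(288,122),(538,262),(350,492),(88,330)],.012))
show('rim top',P(*T1,[(310,189)],.034))
show('bar top',P(*T1,[(237,160),(341,173)],.120))
show('bar side',P(*S2,[(275,185),(355,103)],.117))
show('truffle t',P(*T1,[(309,187)],.035))
show('truffle s',P(*S2,[(320,260)],.035))
show('mat t',P(*T1,[(532,247),(757,266)],.002))
show('mat s',P(*S1,[(600,300),(508,420)],.002))
show('case top',P(*T2,[(190,35),(503,73),(472,352),(150,310)],.09))
show('front top t',P(*T2,[(138,405),(460,440)],.078))
show('front top s',P(*S1,[(340,335),(530,152)],.078))
show('front bot s',P(*S1,[(347,395),(530,210)],.008))
```

```text
board top 
[[0.5572, 0.3773], [0.5389, 0.2199], [0.3853, 0.2366], [0.4023, 0.3933]] mean [0.471  0.3068] [(np.float64(-96.63114883139241), np.float64(0.15847295985026644)), (np.float64(173.79910887965977), np.float64(0.1545139105121181)), (np.float64(83.81232452053202), np.float64(0.15771551115030819)), (np.float64(-5.923875454911794), np.float64(0.15574213672267992))]
board side 
[[0.5369, 0.224], [0.3823, 0.2447], [0.3995, 0.4009], [0.5543, 0.3827]] mean [0.4683 0.3131] [(np.float64(172.40437842078418), np.float64(0.15597905400979659)), (np.float64(83.71125544813137), np.float64(0.15719726078101168)), (np.float64(-6.706322517168633), np.float64(0.1558440768030737)), (np.float64(-96.25337229928078), np.float64(0.1596189580671703))]
rim top 
[[0.4669, 0.3067]] mean [0.4669 0.3067] [(np.float64(0.0), np.float64(0.0))]
bar top 
[[0.4726, 0.3405], [0.4663, 0.2736]] mean [0.4695 0.3071] [(np.float64(-95.34722697028815), np.float64(0.0672259230161198)), (np.float64(84.65277302971185), np.float64(0.0672259230161198))]
bar side 
[[0.4711, 0.3372], [0.4635, 0.2773]] mean [0.4673 0.3073] [(np
[... 984 characters left out ...]
0.2722702589405653)), (np.float64(-5.297186391154237), np.float64(0.2485480080425982))]
front top t 
[[0.5538, 0.1969], [0.5329, -0.0732]] mean [0.5433 0.0618] [(np.float64(-94.42633836150817), np.float64(0.2708997269168673)), (np.float64(85.57366163849184), np.float64(0.2708997269168673))]
front top s 
[[0.557, 0.2021], [0.5255, -0.0651]] mean [0.5413 0.0685] [(np.float64(-96.72890262681707), np.float64(0.26907026486935554)), (np.float64(83.27109737318293), np.float64(0.26907026486935554))]
front bot s 
[[0.5563, 0.1992], [0.5256, -0.0694]] mean [0.541  0.0649] [(np.float64(-96.52741888567228), np.float64(0.2702793137392282)), (np.float64(83.47258111432774), np.float64(0.2702793137392282))]
```

Run:
```python
from h import *
from bench import ctrl
np.set_printoptions(precision=4,suppress=True)
o=ctrl.get_obs();M=R.from_quat(o['eef_rot']).as_matrix();print(M)
print('tool z yaw',np.degrees(np.arctan2(M[1,2],M[0,2])))
c=np.array([.745,.0435]);d=np.array([np.cos(np.radians(-5.4)),np.sin(np.radians(-5.4))])
f=np.array([.542,.064]);print('out',(c-f)@d-.13,'home front',c-.13*d,'lateral',f-(c-d*((c-f)@d)))
print('mat',np.array([.4306,.0785])+.08*np.array([np.cos(np.radians(-3.1)),np.sin(np.radians(-3.1))]))
print('reader',at('top',180+358/4,80+260/4,.09),at('top',180+437/4,80+260/4,.09))
```

```text
[[-0.8953 -0.0004  0.4455]
 [-0.4455  0.0011 -0.8953]
 [-0.0001 -1.     -0.0011]]
tool z yaw -63.54377017090882
out 0.07402829923745474 home front [0.6156 0.0557] lateral [0.0001 0.0013]
mat [0.5105 0.0742]
reader [0.6814 0.0149 0.09  ] [ 0.6837 -0.052   0.09  ]
```

```bash
python3 -m pendant '-1 0.012 0.039 0 0 0 -4; -1 0.025 0.079 0 0 0 -8; -1 0.038 0.118 0 0 0 -12; -1 0.05 0.157 0 0 0 -16; -1 0.063 0.196 0 0 0 -20; -1 0.075 0.236 0 0 0 -24; -1 0.088 0.275 0 0 0 -28; -1 0.1 0.314 0 0 0 -32' 20
```

```text
time_s: 0.77
position: [0.3785, -0.2435, 0.2138]
eef_rot: [0.036, 0.706, -0.706, -0.036]
ft_force: [1.8, -0.5, -0.3]
width: 0.0408
```

```bash
python3 -m pendant '-1 0.012 0.039 0 0 0 0; -1 0.025 0.079 0 0 0 0; -1 0.038 0.118 0 0 0 0; -1 0.05 0.157 0 0 0 0; -1 0.063 0.196 0 0 0 0; -1 0.075 0.236 0 0 0 0; -1 0.088 0.275 -0.01 0 0 0; -1 0.1 0.314 -0.03 0 0 0' 20
```

```text
time_s: 1.43
position: [0.4787, 0.0671, 0.1869]
eef_rot: [0.035, 0.706, -0.706, -0.033]
ft_force: [2.0, -0.3, 1.1]
width: 0.0003
```

```bash
python3 -m pendant '-1 0 0 -0.025 0 0 0; -1 0 0 -0.055 0 0 0; -1 0 0 -0.085 0 0 0; -1 0 0 -0.11 0 0 0; -1 0 0 -0.13 0 0 0; -1 0 0 -0.138 0 0 0; -1 0 0 -0.138 0 0 0; -1 0 0 -0.138 0 0 0' 20
python3 - <<'E'
from bench import grab_frame
import cv2
for n in("side","top"):
    cv2.imwrite(f"pics/{n}1.png",grab_frame(n)[100:350,100:400])
E
```

```text
time_s: 2.1
position: [0.4774, 0.0646, 0.0482]
eef_rot: [0.034, 0.706, -0.706, -0.034]
ft_force: [0.1, 0.3, 0.7]
width: 0.0005
```

View pics/side1.png

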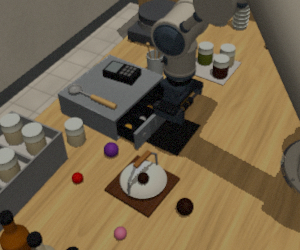

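Side view: the shut fingers stand in front of the drawer face over the mat, clear of the dish and the jars. Now I'll push along the case's +x.

```bash
python3 -m pendant '-1 0.012 -0.001 0 0 0 0; -1 0.025 -0.002 0 0 0 0; -1 0.037 -0.003 0 0 0 0; -1 0.048 -0.005 0 0 0 0; -1 0.058 -0.006 0 0 0 0; -1 0.068 -0.007 0 0 0 0; -1 0.078 -0.008 0 0 0 0; -1 0.088 -0.008 0 0 0 0' 20
```

```text
time_s: 2.87
position: [0.5661, 0.0564, 0.0483]
eef_rot: [-0.034, -0.706, 0.706, 0.034]
ft_force: [-2.5, -1.8, 0.7]
width: 0.0004
```

```bash
python3 -m pendant '-1 0.005 0 0 0 0 0; -1 0.01 -0.001 0 0 0 0; -1 0.014 -0.001 0 0 0 0; -1 0.018 -0.002 0 0 0 0; -1 0.021 -0.002 0 0 0 0; -1 0.024 -0.002 0 0 0 0; -1 0.024 -0.002 0 0 0 0; -1 0.024 -0.002 0 0 0 0' 20
```

```text
time_s: 3.53
position: [0.5895, 0.0546, 0.0479]
eef_rot: [0.034, 0.706, -0.706, -0.034]
ft_force: [-0.3, 0.6, 0.0]
width: 0.0007
```

```bash
python3 -m pendant '-1 0.002 0 0 0 0 0; -1 0.004 0 0 0 0 0; -1 0.006 0 0 0 0 0; -1 0.008 -0.001 0 0 0 0; -1 0.008 -0.001 0 0 0 0; -1 0.008 -0.001 0 0 0 0; -1 0.008 -0.001 0 0 0 0; -1 0.008 -0.001 0 0 0 0' 20
```

```text
time_s: 4.2
position: [0.5931, 0.0544, 0.0474]
eef_rot: [0.031, 0.706, -0.706, -0.037]
ft_force: [-21.7, 6.0, 14.2]
width: 0.0008
```

The tool stopped against 22 N, well above the 7 N catch, so the drawer is at its stop. I'll back off, raise the tool and look.

```bash
python3 -m pendant '-1 -0.008 0 0 0 0 0; -1 -0.03 0.002 0 0 0 0; -1 -0.06 0.005 0 0 0 0; -1 -0.09 0.008 0.01 0 0 0; -1 -0.115 0.01 0.04 0 0 0; -1 -0.125 0.012 0.08 0 0 0; -1 -0.13 0.014 0.12 0 0 0; -1 -0.13 0.016 0.155 0 0 0' 20
python3 - <<'E'
from bench import grab_frame
import cv2
for n in("side","top"):
    cv2.imwrite(f"pics/{n}2.png",cv2.resize(grab_frame(n)[80:310,140:360],None,fx=2.6,fy=2.6,interpolation=cv2.INTER_CUBIC))
E
```

```text
time_s: 4.87
position: [0.466, 0.0697, 0.2053]
eef_rot: [0.034, 0.706, -0.706, -0.034]
ft_force: [2.1, -0.5, 0.7]
width: 0.0001
```

View pics/side2.png

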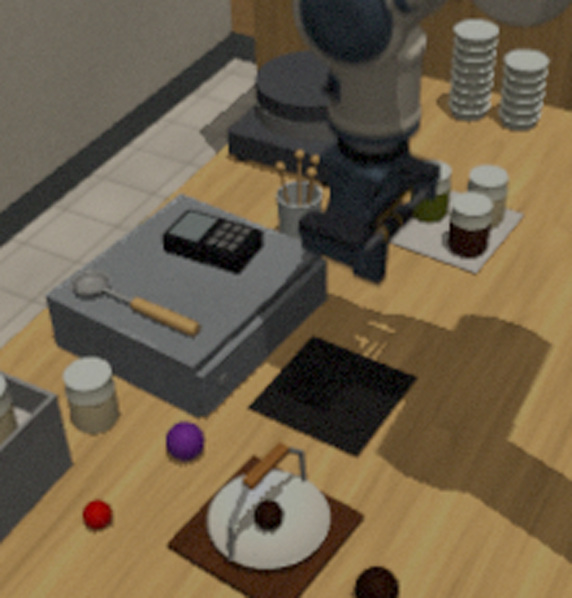

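View pics/top2.png

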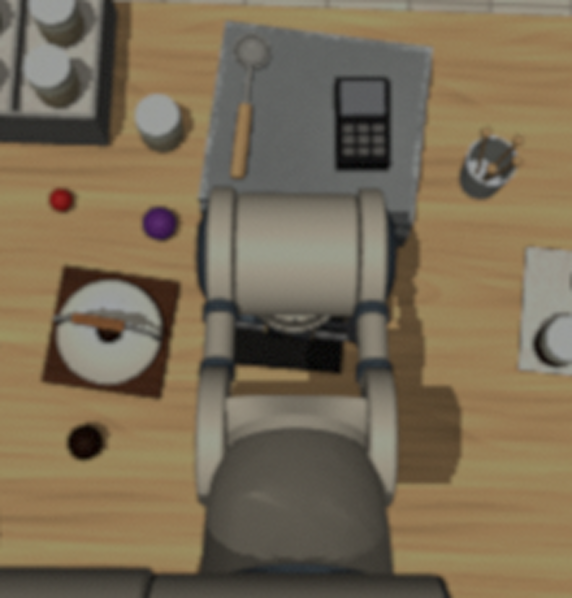

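Side view: the drawer face is flush with the case (edge (205,400)-(325,290)), and the dish is undisturbed at (268,515). I'll check the mat's full outline and move over to the dish.

```bash
python3 - <<'E'
from h import *
p=np.array([at('side',(u+.5)/2.6-.5+140,(v+.5)/2.6-.5+80,.002) for u,v in [(318,338),(415,380),(355,453),(250,405)]])
print(p.round(4),p.mean(0),[np.linalg.norm(p[i]-p[i-1]) for i in range(4)])
from bench import ctrl
o=ctrl.get_obs();print(o['position'])
M=R.from_quat(o['eef_rot']).as_matrix();print('yaw',np.degrees(np.arctan2(M[1,2],M[0,2])),M[:,1])
E
python3 -m pendant '-1 0 0.03 0 0 0 7; -0.5 0 0.06 0 0 0 14; 0 0 0.09 0 0 0 21; 0.5 0 0.12 0 0 0 28; 0.5 0 0.15 0 0 0 35; 0.5 0 0.18 0 0 0 42; 0.5 0 0.21 0 0 0 49; 0.5 0.001 0.235 0 0 0 56' 20
```

```text
[[ 0.5736 -0.0061  0.002 ]
 [ 0.424   0.007   0.002 ]
 [ 0.4364  0.1559  0.002 ]
 [ 0.5904  0.146   0.002 ]] [0.50608011 0.0757179  0.002     ] [np.float64(0.15300638646375656), np.float64(0.15016333237867371), np.float64(0.14945532165112652), np.float64(0.1542891992063357)]
[0.47009199 0.06995015 0.20816895]
yaw -95.5226959852644 [ 9.63254883e-03  2.80607131e-04 -9.99953567e-01]
time_s: 5.63
position: [0.468, 0.3067, 0.2025]
eef_rot: [-0.303, 0.639, -0.639, 0.304]
ft_force: [0.2, 0.3, 0.3]
width: 0.0446
```

```bash
python3 -m pendant '0.5 0 0 0 0 0 7; 0.5 0 0 0 0 0 14; 0.5 0 0 0 0 0 21; 0.5 0 0 0 0 0 28; 0.5 0 0 0 0 0 33.5; 0.5 0 0 0 0 0 33.5; 0.5 0 0 0 0 0 33.5; 0.5 0 0 0 0 0 33.5' 20
python3 - <<'E'
from h import *
from bench import ctrl
for i in range(1):
    o=ctrl.get_obs();print(o['position'],o['width'],o['q'])
    M=R.from_quat(o['eef_rot']).as_matrix();print('yaw',np.degrees(np.arctan2(M[1,2],M[0,2])),M[:,1])
from bench import grab_frame
import cv2
im=grab_frame('side');cv2.imwrite('pics/s3.png',cv2.resize(im[180:330,170:330],None,fx=4,fy=4,interpolation=cv2.INTER_CUBIC))
E
```

```text
time_s: 6.3
position: [0.4683, 0.3046, 0.2027]
eef_rot: [-0.472, 0.527, -0.526, 0.472]
ft_force: [0.2, 0.2, -0.6]
width: 0.0681
[0.46830448 0.30458163 0.20267612] 0.06810155381403915 [ 4.69768859e-01  4.12162520e-01  1.52596839e+00 -1.50721232e-05
  1.20356142e+00  5.78810286e-01]
yaw -6.247303638146064 [-8.25093796e-05 -5.76641154e-05 -9.99999995e-01]
```

View pics/s3.png

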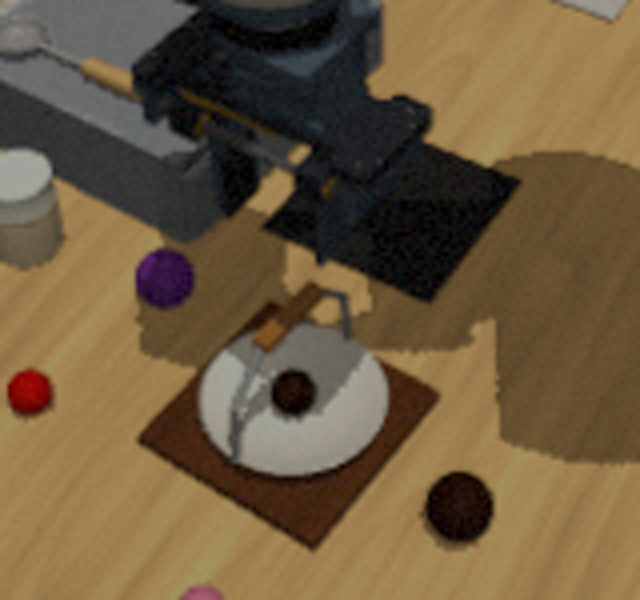

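Side view: the open jaws straddle the bar at (290,318) with the truffle centred at (293,393). I'll lower the tool.

```bash
python3 -m pendant '0 0 0.001 -0.015 0 0 0; 0 0 0.003 -0.035 0 0 0; 0 0 0.003 -0.055 0 0 0; 0 0 0.003 -0.075 0 0 0; 0 0 0.003 -0.09 0 0 0; 0 0 0.003 -0.1 0 0 0; 0 0 0.003 -0.104 0 0 0; 0 0 0.003 -0.104 0 0 0' 10
python3 - <<'E'
from bench import grab_frame
import cv2
im=grab_frame('side');cv2.imwrite('pics/s4.png',cv2.resize(im[200:330,170:330],None,fx=4,fy=4,interpolation=cv2.INTER_CUBIC))
E
```

```text
time_s: 7.02
position: [0.4681, 0.3074, 0.0983]
eef_rot: [-0.473, 0.526, -0.526, 0.472]
ft_force: [-1.0, -0.1, -0.5]
width: 0.0458
```

View pics/s4.png

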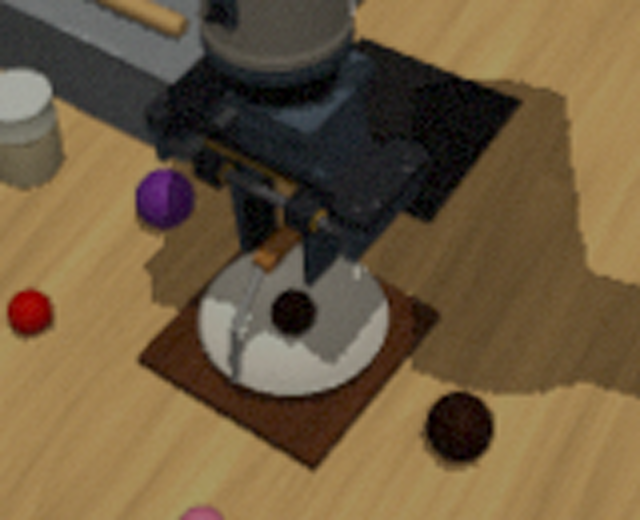

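The bar at (275,247) sits between the fingers. I'll close gently.

```bash
python3 -m pendant '-0.2 0 0 0 0 0 0; -0.4 0 0 0 0 0 0; -0.54 0 0 0 0 0 0; -0.56 0 0 0 0 0 0; -0.58 0 0 0 0 0 0; -0.6 0 0 0 0 0 0; -0.62 0 0 0 0 0 0; -0.64 0 0 0 0 0 0' 8;python3 -m pendant '-0.66 0 0 0 0 0 0; -0.68 0 0 0 0 0 0; -0.7 0 0 0 0 0 0; -0.72 0 0 0 0 0 0; -0.75 0 0 0 0 0 0; -0.8 0 0 0 0 0 0; -0.9 0 0 0 0 0 0; -1 0 0 0 0 0 0' 12;python3 -m pendant '-1 0 0 0 0 0 0; -1 0 0 0 0 0 0; -1 0 0 0 0 0 0; -1 0 0 0 0 0 0; -1 0 0 0 0 0 0; -1 0 0 0 0 0 0; -1 0 0 0 0 0 0; -1 0 0 0 0 0 0' 35
python3 - <<'E'
from bench import grab_frame
import cv2
im=grab_frame('side');cv2.imwrite('pics/s5.png',cv2.resize(im[200:330,170:330],None,fx=4,fy=4,interpolation=cv2.INTER_CUBIC))
E
```

```text
time_s: 7.73
position: [0.4683, 0.3076, 0.0989]
eef_rot: [-0.473, 0.526, -0.526, 0.473]
ft_force: [0.1, 0.5, -1.0]
width: 0.0165
time_s: 8.4
position: [0.4682, 0.3076, 0.0989]
eef_rot: [-0.473, 0.526, -0.526, 0.473]
ft_force: [-0.9, -0.9, -0.4]
width: 0.0137
time_s: 9.07
position: [0.4683, 0.3076, 0.0989]
eef_rot: [-0.473, 0.526, -0.526, 0.473]
ft_force: [-1.0, -0.7, 0.2]
width: 0.0136
```

View pics/s5.png

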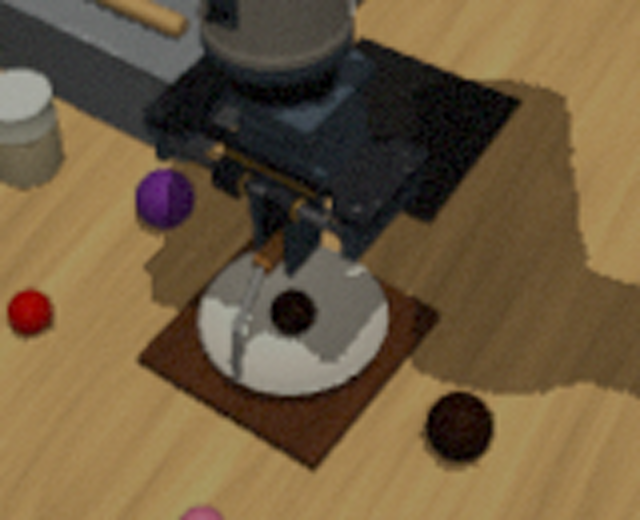

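The grip holds at 13.6 mm and the truffle is still centred. I'll lift smoothly.

```bash
python3 -m pendant '-1 0 0 0.001 0 0 0; -1 0 0 0.003 0 0 0; -1 0 0 0.006 0 0 0; -1 0 0 0.01 0 0 0; -1 0 0 0.015 0 0 0; -1 0 0 0.021 0 0 0; -1 0 0 0.027 0 0 0; -1 0 0 0.033 0 0 0' 35;python3 -m pendant '-1 0 0 0.006 0 0 0; -1 0 0 0.012 0 0 0; -1 0 0 0.018 0 0 0; -1 0 0 0.024 0 0 0; -1 0 0 0.03 0 0 0; -1 0 0 0.035 0 0 0; -1 0 0 0.039 0 0 0; -1 0 0 0.043 0 0 0' 35;python3 -m pendant '-1 0 0 0.004 0 0 0; -1 0 0 0.007 0 0 0; -1 0 0 0.009 0 0 0; -1 0 0 0.01 0 0 0; -1 0 0 0.01 0 0 0; -1 0 0 0.01 0 0 0; -1 0 0 0.01 0 0 0; -1 0 0 0.01 0 0 0' 35
python3 - <<'E'
from bench import grab_frame
import cv2
im=grab_frame('side');cv2.imwrite('pics/s6.png',cv2.resize(im[180:330,170:330],None,fx=4,fy=4,interpolation=cv2.INTER_CUBIC))
E
```

```text
time_s: 9.78
position: [0.4684, 0.3077, 0.1327]
eef_rot: [0.473, -0.526, 0.526, -0.473]
ft_force: [0.4, -0.7, -3.1]
width: 0.0139
time_s: 10.45
position: [0.4683, 0.3076, 0.1753]
eef_rot: [0.473, -0.526, 0.526, -0.473]
ft_force: [-0.7, 0.8, -3.2]
width: 0.0139
time_s: 11.12
position: [0.4682, 0.3076, 0.1847]
eef_rot: [-0.473, 0.526, -0.526, 0.473]
ft_force: [-0.2, 0.0, -2.8]
width: 0.0138
```

View pics/s6.png

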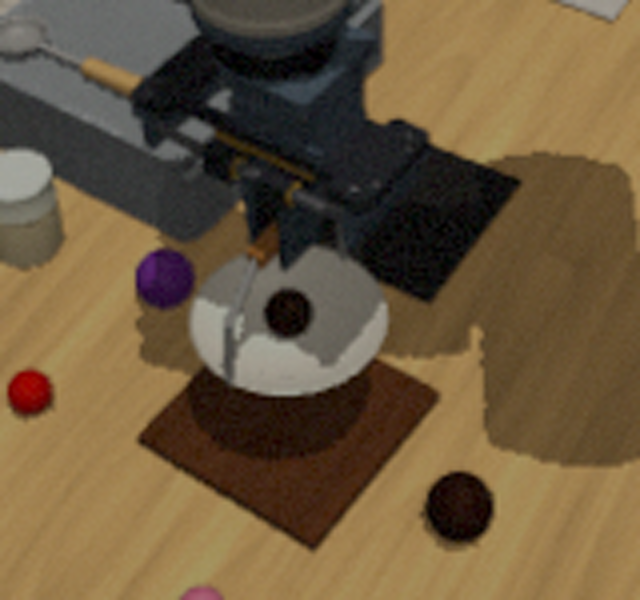

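Dish lifted and level (rim centre (288,320)), with the truffle in the middle at (289,313) and the board empty below. Now I'll carry it to the mat centre at about (0.509, 0.0755) with a smooth -90° turn.

```bash
python3 -m pendant '-1 0.0002 -0.001 0 0 0 -0.5; -1 0.0005 -0.003 0 0 0 -1.5; -1 0.001 -0.006 0 0 0 -3; -1 0.0018 -0.01 0 0 0 -5; -1 0.0027 -0.015 0 0 0 -7; -1 0.0037 -0.021 0 0 0 -9; -1 0.0048 -0.027 0 0 0 -11; -1 0.0058 -0.033 0 0 0 -13' 35
python3 -m pendant '-1 0.001 -0.006 0 0 0 -2; -1 0.002 -0.012 0 0 0 -4; -1 0.003 -0.018 0 0 0 -6; -1 0.004 -0.024 0 0 0 -8; -1 0.005 -0.03 0 0 0 -10; -1 0.006 -0.036 0 0 0 -12; -1 0.007 -0.042 0 0 0 -14; -1 0.008 -0.048 0 0 0 -16' 35
python3 - <<'E'
from bench import grab_frame
import cv2
im=grab_frame('side');cv2.imwrite('pics/s7.png',cv2.resize(im[180:330,170:330],None,fx=4,fy=4,interpolation=cv2.INTER_CUBIC))
E
```

```text
time_s: 11.83
position: [0.4742, 0.2739, 0.1849]
eef_rot: [0.409, -0.577, 0.577, -0.409]
ft_force: [-0.4, -0.2, -3.6]
width: 0.0137
time_s: 12.5
position: [0.4822, 0.226, 0.1849]
eef_rot: [-0.325, 0.628, -0.628, 0.325]
ft_force: [0.2, 0.6, -3.2]
width: 0.0134
```

View pics/s7.png

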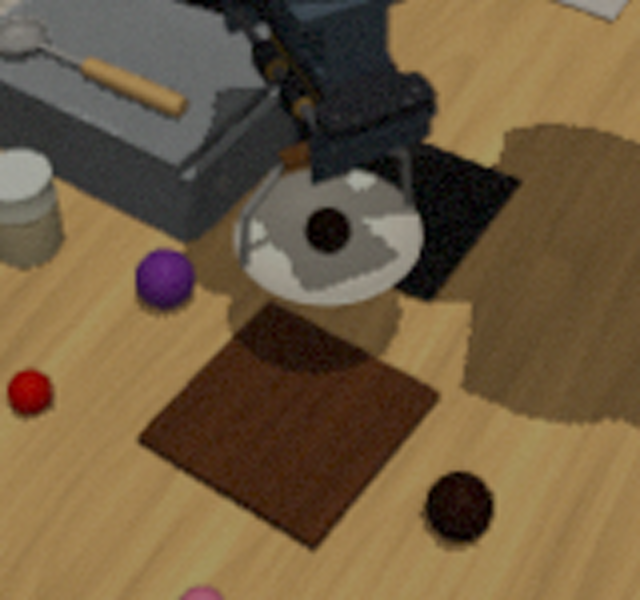

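Mid-carry: the truffle (328,230) stays centred in the dish, and the board, balls and case are untouched. I'll continue with the same gentle ramps.

```bash
python3 -m pendant '-1 0.0002 -0.001 0 0 0 -0.5; -1 0.0005 -0.003 0 0 0 -1.5; -1 0.001 -0.006 0 0 0 -3; -1 0.0018 -0.01 0 0 0 -5; -1 0.0027 -0.015 0 0 0 -7; -1 0.0037 -0.021 0 0 0 -9; -1 0.0048 -0.027 0 0 0 -11; -1 0.0058 -0.033 0 0 0 -13' 35
python3 -m pendant '-1 0.001 -0.006 0 0 0 -2.2; -1 0.002 -0.012 0 0 0 -4.5; -1 0.003 -0.018 0 0 0 -6.7; -1 0.004 -0.024 0 0 0 -9; -1 0.005 -0.03 0 0 0 -11.2; -1 0.006 -0.036 0 0 0 -13.5; -1 0.007 -0.042 0 0 0 -15.7; -1 0.0085 -0.048 0 0 0 -18' 35
python3 -m pendant '-1 0.001 -0.006 0 0 0 -2.2; -1 0.002 -0.012 0 0 0 -4.5; -1 0.003 -0.018 0 0 0 -6.7; -1 0.004 -0.024 0 0 0 -9; -1 0.005 -0.03 0 0 0 -11.2; -1 0.006 -0.036 0 0 0 -13.5; -1 0.007 -0.042 0 0 0 -15.7; -1 0.008 -0.047 0 0 0 -18' 35
python3 -m pendant '-1 0.001 -0.005 0 0 0 -2.2; -1 0.002 -0.009 0 0 0 -4.3; -1 0.0027 -0.013 0 0 0 -6.2; -1 0.0034 -0.016 0 0 0 -8; -1 0.004 -0.0185 0 0 0 -9.5; -1 0.0045 -0.0205 0 0 0 -10.7; -1 0.0047 -0.0215 0 0 0 -11.6; -1 0.005 -0.0225 0 0 0 -12' 35
python3 -m pendant '-1 0 0 0 0 0 0; -1 0 0 0 0 0 0; -1 0 0 0 0 0 0; -1 0 0 0 0 0 0; -1 0 0 0 0 0 0; -1 0 0 0 0 0 0; -1 0 0 0 0 0 0; -1 0 0 0 0 0 0' 35
python3 - <<'E'
from h import *
from bench import grab_frame,ctrl
import cv2
im=grab_frame('side');cv2.imwrite('pics/s8.png',cv2.resize(im[130:290,150:330],None,fx=3.7,fy=3.7,interpolation=cv2.INTER_CUBIC))
im=grab_frame('top');cv2.imwrite('pics/t8.png',im)
o=ctrl.get_obs();M=R.from_quat(o['eef_rot']).as_matrix();print('yaw',np.degrees(np.arctan2(M[1,2],M[0,2])),M[:,1],o['position'],o['width'])
E
```

```text
time_s: 13.22
position: [0.488, 0.1931, 0.1849]
eef_rot: [0.252, -0.661, 0.661, -0.252]
ft_force: [-0.0, -0.2, -2.9]
width: 0.0138
time_s: 13.88
position: [0.4964, 0.1449, 0.1849]
eef_rot: [0.146, -0.692, 0.692, -0.145]
ft_force: [0.4, 0.1, -3.6]
width: 0.0139
time_s: 14.55
position: [0.5045, 0.0978, 0.1849]
eef_rot: [0.035, -0.706, 0.706, -0.035]
ft_force: [-0.9, -0.2, -3.5]
width: 0.0136
time_s: 15.22
position: [0.5094, 0.076, 0.1849]
eef_rot: [0.038, 0.706, -0.706, -0.038]
ft_force: [0.9, 0.3, -3.4]
width: 0.014
time_s: 15.88
position: [0.5094, 0.0761, 0.1849]
eef_rot: [-0.037, -0.706, 0.706, 0.037]
ft_force: [0.9, 0.2, -2.9]
width: 0.0136
yaw -96.03930831167992 [-2.51038315e-05  8.78812395e-06 -1.00000000e+00] [0.50937112 0.07611511 0.18487775] 0.013732733206716441
```

View pics/s8.png

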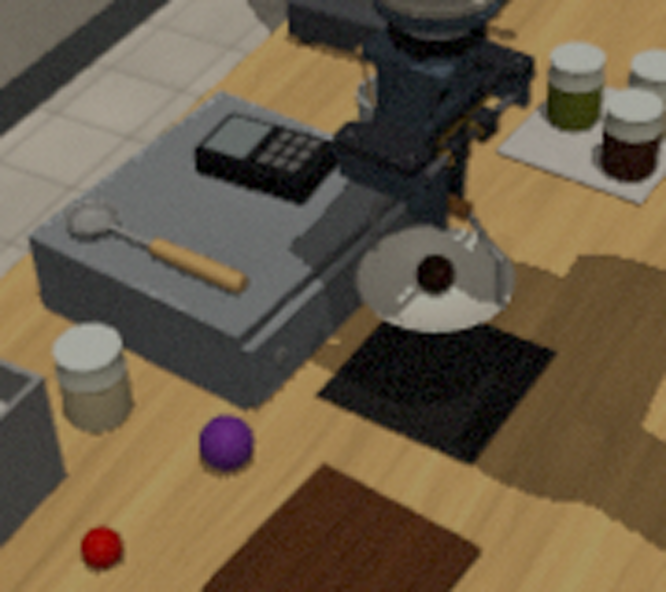

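View pics/t8.png

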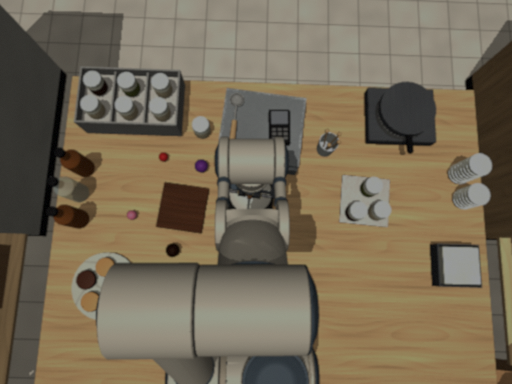

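Side view: the dish is level over the mat (rim centre (435,280)) with the truffle at (436,273), and the drawer is flush. I'll do a quick numeric check before handing in.

Run:
```python
from h import *
f=lambda u,v,z:at('side',(u+.5)/3.7-.5+150,(v+.5)/3.7-.5+130,z).round(4)
print('rim',f(435,280,.12),'truffle',f(436,273,.121))
```

```text
rim [0.5067 0.0828 0.12  ] truffle [0.5096 0.0754 0.121 ]
```

Run:
```python
from bench import workorder,ctrl
print(workorder.close_job()); print(ctrl.get_obs()['time_s'])
```

```text
the job is handed in; nothing more can be done
None
the job is handed in; nothing more can be done
```

The job is handed in at about 16 s of the 53 s allowed; closing it gave no verdict.

- **Drawer:** I pushed it until the tool stopped against about 22 N, well past the 7 N catch. Pictures taken after backing off and at the end show its face flush with the case.
- **Dish:** I gripped the hoop bar (13.7 mm opening) and lifted the dish off its board. I turned it 90° and held it still over the mat. By the tool's height its underside is about 98 mm up.
- **Last checks:** The tool is vertical and turned 89.8° from its lift heading. It stands at (0.509, 0.076), against a measured mat centre of about (0.509, 0.075).
- **Truffle:** In the last side picture it lies in the middle, measured at (0.510, 0.075). The rim centre, estimated by eye, came out at (0.507, 0.083). That is about 7 mm off the tool axis, probably reading error from the oblique view, and it is within the limits either way.
- **Bystanders:** The visible ones look unmoved in the last pictures. I did not measure their positions.
- **Not seen from above:** The arm hid the dish in the final top view, so its level and turn were checked only from the side picture and the tool's pose.

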